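Load the fat cell into the spring-contact charging cradle

TASK

Put the fat green battery cell from the rack into the white charging cradle: push its flat end against the sprung contact plate, then let the end with the small nub drop in against the copper contact, so that the cell lies fully home in the cradle, gripped by the spring. Leave the thin blue cell where it lies.

Things in the scene. Friction and masses are not known exactly. Their poses are not given: they have to be found in the camera images.
- fat_cell: Green cell, 26 mm thick, 0.09 kg, lying level, nub roughly towards the robot, in either place of a grey rack. Origin: nub tip, on the axis; x axis to the flat end: 10 mm nub to x=2.5, body to 67.5, middle 35 mm. In the rack its axis is 26.4 mm above the table; V saddles (40 mm wide, 28 high) hold it at x=3-11 and 59-67; between them is finger room down to a plate 6 mm above the table.
- thin_cell: Blue cell, 18 mm thick, 67.5 mm long, lying in the rack's other place, parallel to the fat cell and 76 mm beside it, axis 20.7 mm above the table. Origin at its nub tip, x axis to its flat end. Must stay.
- cradle: White fixed cradle. Origin on the table, x from copper contact to spring (roughly away from robot), z up; mm: base top z=6; copper face x=-36, its wall 6 thick, top z=27; 45-degree V trough, bottom y=0 z=8, mouth 44 wide at z=30, at x=-34 to -24 and 24 to 44, open-sided for fingers between; housing x=46 to 84, top z=50, 62 wide. Seated cell: along x, nub tip at (-36,0,26.4), flat end x=31.5.
- contact (a joint): Travel (m) of the steel plate on the cradle's coil spring, towards the cradle's +x: 0 at rest, 0.020 at its stop, 0.008 with the cell seated. Plate 22 mm wide, z=19 to 46 mm in the cradle's frame; face at x=23.5 mm at rest, so the gap to the copper contact is 59.5 mm, 8 less than the cell's length. Pushes back with 2.4 N at rest, 4.8 N at 8 mm, 8.4 N at 20 mm.
Not all that is in view belongs to the job. Of the things like the cradle, leave any that is yellow; of the rest the larger one is meant.

How it is judged:
By the outcome, as a careful person would: the job done as asked, in the order asked, and still so for the second after the job is handed in, with the robot touching nothing.
It also fails if it takes over 38 s, if anything falls off the work surface, if the arm or the gripper's body presses on something with over 40 N, if the wrist force passes 120 N, or if a joint passes its speed limit or range.

ROBOT

A 6-joint arm with a two-finger parallel gripper is mounted at the origin on the work surface. World frame = base frame: x ahead of the robot, y to its left, z up, the work surface at z = 0. Lengths are in m, angles in rad, forces in N, time in s.
With the tool pointing down it reaches from about 0.225 to 0.875 m from the base axis. Payload 3.4 kg.
Tool frame: the origin (TCP) lies at the very end of the fingers, on their centre line; the grasp point (between the pads) lies 19 mm behind it; z points along the fingers, y is the line along which they close (so a half turn about z gives the same grasp; the last joint's range is limited). The gripper opens to 85 mm and grips with 20 to 120 N. Pads are 22 mm wide; open, the fingers measure 114 mm over their backs; the gripper's body (76 mm by 85 mm) begins 54 mm behind the grasp point. The pads swing forward as they close: fully open they stand 13 mm farther back than shut.
Start: joints at [-1.314, 0.276, 1.505, -0, 1.361, -0.121], TCP at [0.212, -0.534, 0.231] pointing down, gripper open.
Joint ranges: [-2.89, 2.89], [-0.75, 2.08], [0.22, 2.7], [-1.18, 4.32], [0.11, 2.71], [-2.7, 2.7]. Speed limits (rad/s): [2.57, 2.57, 3.14, 3.14, 3.14, 3.14].

INTERFACE

Orientations are given as a 3x3 rotation matrix whose columns are the frame's x, y, z axes.
In Python, from cell import ctrl gives the robot as it stands. Calls block until the motion is done:
- ctrl.reach(position, orientation): joint-space move of the TCP to a pose.
- ctrl.movel(position, ori=None, rate=0.15, threshold=None): straight line of the TCP; ori=None keeps the orientation; rate is the mean speed in m/s. With threshold (N) it stops when the force on the tool has changed by that much, and returns True; else False.
- ctrl.set_joints(angles): joint-space move.
- ctrl.set_gripper(opening): finger opening in m; the grip force is fixed at half the most; returns when the fingers have stopped.
- ctrl.hold(seconds).
- ctrl.inverse_kinematics(position, orientation): joint angles nearest the present ones, or None.
- ctrl.read_state(): the state.
- ctrl.get_image(name): name is "scene" or "side" or "wrist"; returns (picture, depth): 480x640x3 uint8, blue, green, red; 480x640 float32, m along the optical axis (not along the pixel's ray), 0 where there is no reading.
- ctrl.get_calibration(name): a dict with "mtx" (3x3 intrinsics, pixels), "k1" (the pictures are not rectified: a ray, as slopes to the right and down, at radius r is drawn at 1 + k1 r^2 times it, then the intrinsics apply), "world_from_camera" (4x4, takes a point from camera to world coordinates). Camera axes: x right, y down, z forward; pixel columns grow to the right and rows downward; lengths in m; the calibration is good to about 2 mm. A picture is of the moment at which its call begins: read the wrist's pose just before it. get_calibration takes no time and is no camera call; for the wrist camera it gives the pose at the moment of the call.
A pose or a line that the arm cannot do raises ctrl.PlanningError and nothing moves.
- ctrl.sign_off(): hands the job in; it is judged then, once.
The state is a dict: "time_s": time; "q": joint angles; "joint_velocities": joint speeds; "effort": joint torques, N m; "tcp_pos": TCP position; "orientation": TCP orientation; "force": force on the tool from outside, world axes, zero at the start; "wrist_torque": the same for the moment, N m; "grip_width": finger opening in m; "finger_force": force on a finger pad.
Only numpy, scipy, OpenCV 4.12 (cv2) and the standard library are available. Lean on these libraries where they do the work, as an engineer would, in place of code of your own. Each camera call takes 0.05 s, during which the arm holds its last target. There are 200 camera calls.

## Working session

There is one attempt and no reset: what is moved stays moved. The work goes in short steps, each a Python script; the robot and the scene stay as the last script left them, time stands still between calls to the robot, and variables do not carry over. Pictures are saved under pics/ and viewed, at most 10 in all, crops included, and the job is handed in when it is done.

```bash
mkdir -p pics; ls; python3 - <<'E'
from cell import ctrl
import cv2,numpy as np
for n in("scene","side"):
    im,d=ctrl.get_image(n); cv2.imwrite(f"pics/{n}0.png",im); np.save(f"pics/{n}0.npy",d)
    c=ctrl.get_calibration(n); print(n,np.round(c["mtx"],1).tolist(),c["k1"],np.round(c["world_from_camera"],3).tolist(), (d>0).mean())
print(ctrl.read_state())
E
```

```text
pics
scene [[517.9, 0.0, 317.3], [0.0, 517.9, 244.9], [0.0, 0.0, 1.0]] -0.1084652859966225 [[0.152, 0.629, -0.763, 1.166], [0.988, -0.114, 0.103, -0.037], [-0.022, -0.769, -0.639, 0.601], [0.0, 0.0, 0.0, 1.0]] 0.9962076822916667
side [[581.9, 0.0, 324.4], [0.0, 581.9, 232.4], [0.0, 0.0, 1.0]] 0.02807019498976556 [[0.98, -0.109, 0.168, 0.359], [-0.2, -0.572, 0.795, -0.822], [0.009, -0.813, -0.583, 0.655], [0.0, 0.0, 0.0, 1.0]] 0.9960026041666666
{'time_s': 0.1, 'q': array([-1.31402580e+00,  2.76545500e-01,  1.50601696e+00,  2.34753821e-05,
        1.36072366e+00, -1.21009191e-01]), 'joint_velocities': array([ 0.00099938, -0.00041512, -0.00340258, -0.00160769, -0.00103617,
       -0.00161458]), 'effort': array([ 1.96491630e-03, -4.17697477e+01, -2.46405762e+01, -8.69829137e-05,
        5.92016833e-03, -1.25340728e-05]), 'tcp_pos': array([ 0.21196781, -0.53398577,  0.23051423]), 'orientation': array([[ 9.29487752e-01,  3.68852751e-01, -4.07863650e-04],
       [ 3.68852906e-01, -9.29486327e-01,  1.64377862e-03],
       [ 2.27208579e-04, -1.67831379e-03, -9.99998566e-01]]), 'force': array([-0.29104403, -0.45661871,  0.11272694]), 'wrist_torque': array([-0.04081683, -0.02130161,  0.05044719]), 'finger_force': 0.0, 'grip_width': 0.08522984884983355}
```

View pics/scene0.png

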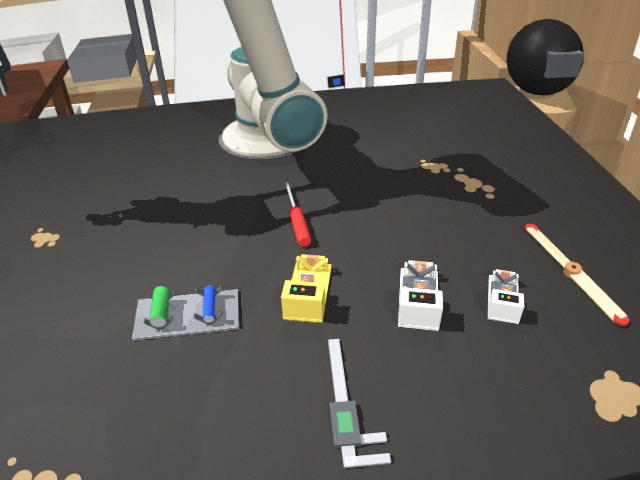

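View pics/side0.png

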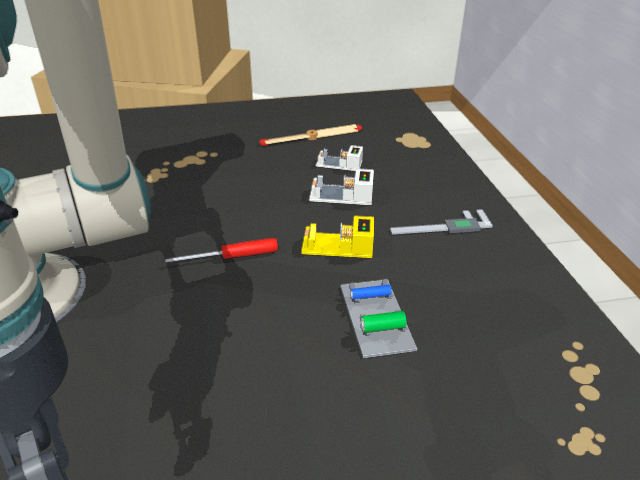

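Candidates, in the scene view: the cell is green (160,306), the other is blue (209,303). The cradles are yellow (308,288, leave), large white (420,295) and small white (505,297). I choose green (160,306) and large white (420,295), and will check both from close by with the wrist camera.

```bash
cat > h.py <<'E'
from cell import ctrl
import cv2,numpy as np
def slopes(c,px):
    k=c["mtx"]; r=cv2.undistortPoints(np.float64(px).reshape(-1,1,2),k,np.array([c["k1"],0,0,0.]))
    return r.reshape(-1,2)
def rays(c,px):
    T=np.array(c["world_from_camera"]); s=slopes(c,px)
    return T[:3,3],np.c_[s,np.ones(len(s))]@T[:3,:3].T
def plane(c,px,z):
    o,d=rays(c,px); return o+d*((z-o[2])/d[:,2])[:,None]
def bydepth(c,px,z):
    o,d=rays(c,px); return o+d*np.asarray(z)[:,None]
def tri(r1,r2):   # rays (o,d): midpoint and gap
    (o1,d1),(o2,d2)=r1,r2
    t=np.linalg.lstsq(np.c_[d1,-d2],o2-o1,rcond=None)[0]; a,b=o1+t[0]*d1,o2+t[1]*d2
    return (a+b)/2,np.linalg.norm(a-b)
def down(yaw): # tool z down, tool x at yaw
    c,s=np.cos(yaw),np.sin(yaw); return np.array([[c,s,0],[s,-c,0],[0,0,-1.]])
def green(im):
    h=cv2.cvtColor(im,cv2.COLOR_BGR2HSV); m=cv2.inRange(h,(50,120,60),(75,255,255))
    n,l,s,ce=cv2.connectedComponentsWithStats(m); i=1+np.argmax(s[1:,4]); return (l==i).astype(np.uint8)
def shot(n,name):
    c=ctrl.get_calibration(n); im,d=ctrl.get_image(n); cv2.imwrite(f"pics/{name}.png",im); np.savez(f"pics/{name}.npz",d=d,mtx=c["mtx"],k1=c["k1"],world_from_camera=c["world_from_camera"]); return im,d,c
E
python3 - <<'E'
from h import *
for n,pts in(("scene",[(420,270),(420,310),(505,297),(308,288)]),("side",[(335,192),(340,160)])):
    c=ctrl.get_calibration(n); im=cv2.imread(f"pics/{n}0.png"); d=np.load(f"pics/{n}0.npy")
    m=green(im); p=np.argwhere(m)[:,::-1]; P=bydepth(c,p,d[p[:,1],p[:,0]])
    ce=P.mean(0); u=np.linalg.svd(P-ce,full_matrices=False)[2][0]
    print(n,p.mean(0),ce.round(4),u.round(3),np.ptp((P-ce)@u))
    print(bydepth(c,pts,[d[y,x] for x,y in pts]).round(3))
T=ctrl.get_calibration("wrist"); s=ctrl.read_state()
R=s["orientation"]; W=np.array(T["world_from_camera"]); print((R.T@W[:3,:3]).round(3),(R.T@(W[:3,3]-s["tcp_pos"])).round(4),T["mtx"].round(0).tolist(),T["k1"])
E
```

```text
scene [159.58613861 302.36435644] [ 0.5829 -0.2058  0.0345] [0.998 0.026 0.065] 0.11072320196292941
[[ 0.559  0.218  0.012]
 [ 0.671  0.18   0.04 ]
 [ 1.166 -0.037  0.601]
 [ 0.607  0.023  0.05 ]]
side [384.53267045 321.140625  ] [ 0.5796 -0.2209  0.0383] [-0.262 -0.673  0.691] 0.9688524416400089
[[0.598 0.207 0.004]
 [0.633 0.313 0.02 ]]
[[-0.    -0.945 -0.326]
 [ 1.    -0.    -0.   ]
 [ 0.    -0.326  0.945]] [ 0.0829 -0.0007 -0.1419] [[371.0, 0.0, 323.0], [0.0, 371.0, 239.0], [0.0, 0.0, 1.0]] -0.06666407839569011
```

```bash
python3 - <<'E'
from h import *
for k,(x,y) in enumerate([(0.61,-0.255),(0.61,-0.165),(0.62,0.155),(0.62,0.245)]):
    ctrl.reach([x,y,0.16],down(0.0)); ctrl.hold(0.15)
    im,d,c=shot("wrist",f"w{k}")
s=ctrl.read_state(); print(s["time_s"],s["q"],s["force"])
a=[cv2.imread(f"pics/w{k}.png") for k in range(4)]
cv2.imwrite("pics/m1.png",cv2.resize(np.vstack([np.hstack(a[:2]),np.hstack(a[2:])]),(800,600),interpolation=cv2.INTER_AREA))
E
```

```text
4.8083 [ 2.70313354e-01  4.54528343e-01  1.40569809e+00 -4.81665251e-04
  1.28167369e+00  1.84275978e+00] [0.67971223 0.00746232 0.17383939]
```

View pics/m1.png

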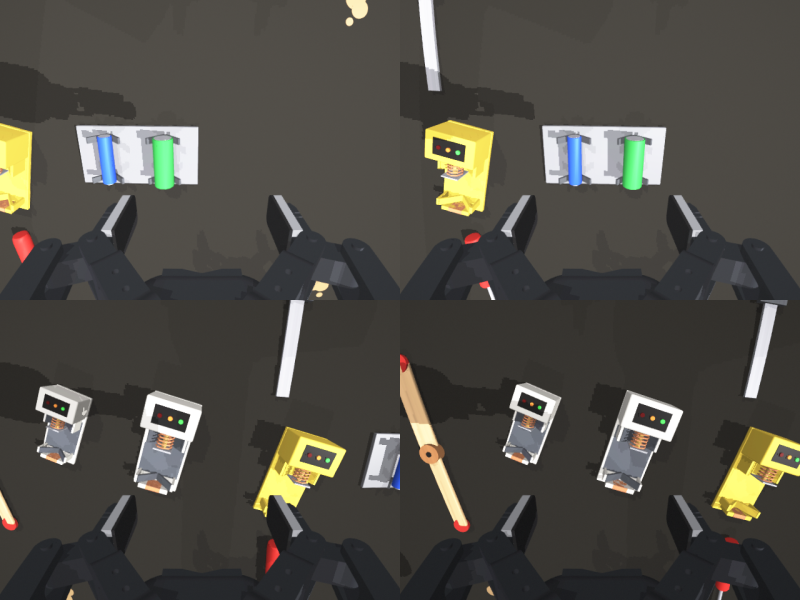

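The wrist views show the rack (green at ~(163,162) of mosaic tile 1, blue left of it), the yellow cradle, the large white cradle (~(168,440)/(640,440)) and the small one left of it. The choice holds; next a close crop of the large one plus axis fit of the cell.

```bash
python3 - <<'E'
from h import *
def L(k):
    f=np.load(f"pics/w{k}.npz"); return cv2.imread(f"pics/w{k}.png"),f["d"],{n:f[n] for n in("mtx","k1","world_from_camera")}
pl=[];info=[]
for k in(0,1):
    im,d,c=L(k); c["k1"]=float(c["k1"]); m=green(im)
    ys=np.arange(480)[(m.sum(1)>0)]; ys=ys[8:-8]
    mid=np.array([[(np.flatnonzero(m[y]).min()+np.flatnonzero(m[y]).max())/2,y] for y in ys])
    o,D=rays(c,mid); D/=np.linalg.norm(D,axis=1)[:,None]
    n=np.linalg.svd(D)[2][2]; pl.append((o,n))
    p=np.argwhere(m)[:,::-1]; P=bydepth(c,p,d[p[:,1],p[:,0]])
    u=np.percentile(P,[1,50,99],axis=0); print(k,u.round(4).tolist(),"rows",ys.min()-8,ys.max()+8)
    a,b=[p[p[:,1]==q].mean(0) for q in(p[:,1].min(),p[:,1].max())]
    info.append((c,a,b))
(o0,n0),(o1,n1)=pl
u=np.cross(n0,n1);u/=np.linalg.norm(u);u*=np.sign(u[0])
q=np.linalg.lstsq(np.array([n0,n1,[1,0,0]]),np.array([o0@n0,o1@n1,0.58]),rcond=None)[0]
print("axis at x=.58",q.round(4),u.round(4),"yaw",np.arctan2(u[1],u[0]))
for j,nm in((1,"far"),(2,"near")):
    print(nm,tri(*[tuple(x[0] if i else x for i,x in enumerate(rays(t[0],[t[j]]))) for t in info]))
A=[cv2.resize(L(k)[0][130:340,x:x+170],None,fx=2.35,fy=2.35,interpolation=cv2.INTER_CUBIC) for k,x in((2,190),(3,300))]
cv2.imwrite("pics/m2.png",np.hstack(A)); print(A[0].shape)
E
```

```text
0 [[0.5299, -0.2192, -0.0004], [0.5821, -0.2086, 0.0366], [0.6122, -0.1949, 0.0396]] rows 220 302
1 [[0.53, -0.2184, -0.0002], [0.5801, -0.2036, 0.0363], [0.6123, -0.1934, 0.0395]] rows 220 303
axis at x=.58 [ 0.58   -0.2065  0.0262] [ 0.9998 -0.0161  0.0079] yaw -0.016119977850262455
far (array([ 0.58414429, -0.20547324, -0.07475272]), np.float64(0.0005815411243491796))
near (array([ 0.54595246, -0.2060297 ,  0.03468826]), np.float64(0.0002254238728182409))
(494, 400, 3)
```

View pics/m2.png

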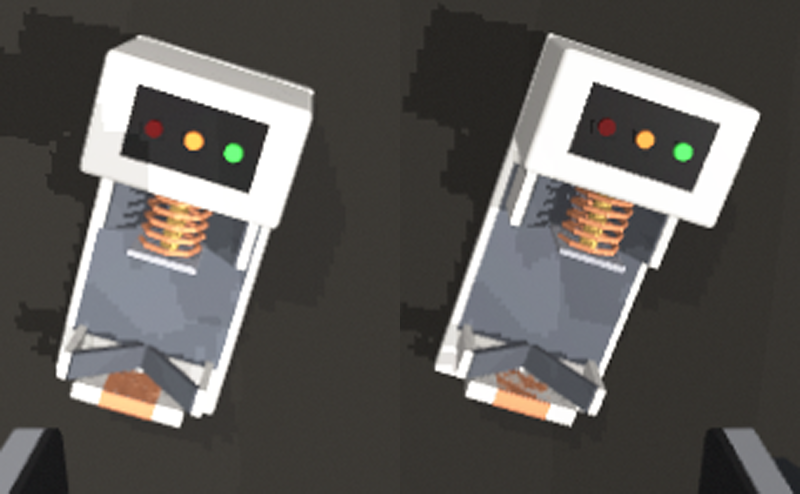

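Left crop = w2, right = w3: housing top corners left (108,52),(312,118),(275,228),(80,168), plate top edge (128,253)–(195,270), copper bar front corners (70,396)/(181,425). Triangulating these across the two views.

```bash
python3 - <<'E'
from h import *
def L(k):
    f=np.load(f"pics/w{k}.npz"); return cv2.imread(f"pics/w{k}.png"),f["d"],dict(mtx=f["mtx"],k1=float(f["k1"]),world_from_camera=f["world_from_camera"])
a=np.array([(108,52),(312,118),(275,228),(80,168),(128,252),(196,270),(74,387),(187,415)],float)
b=np.array([(570,48),(758,115),(713,227),(527,170),(560,251),(626,269),(470,384),(580,413)],float)-[400,0]
pa=(a+.5)/2.35-.5+[190,130]; pb=(b+.5)/2.35-.5+[300,130]
out=[]
for i,(k,p) in enumerate(((2,pa),(3,pb))):
    im,d,c=L(k); q=np.float32(p[:4]).reshape(-1,1,2)
    g=cv2.cvtColor(im,cv2.COLOR_BGR2GRAY); cv2.cornerSubPix(g,q,(3,3),(-1,-1),(3,30,.01)); print((q.reshape(-1,2)-p[:4]).round(1).tolist())
    out.append(rays(c,p))
(o0,d0),(o1,d1)=out
P=[]
for i in range(8):
    x,g=tri((o0,d0[i]),(o1,d1[i])); P.append(x); print(x.round(4),round(g,4))
z=np.array([.05]*4+[.046]*2+[.027]*2)
Q=[o+d*((z-o[2])/d[:,2])[:,None] for o,d in out]; Q2=(Q[0]+Q[1])/2
print((Q[0]-Q[1])[:,:2].round(4).tolist())
M=np.array([(84,31),(84,-31),(46,-31),(46,31),(23.5,11),(23.5,-11)])/1000
def fit(M,W):
    m,w=M.mean(0),W.mean(0); H=(M-m).T@(W-w); th=np.arctan2(H[0,1]-H[1,0],H[0,0]+H[1,1]); R=np.array([[np.cos(th),-np.sin(th)],[np.sin(th),np.cos(th)]])
    t=w-R@m; return th,t,R
for n in(4,6):
    th,t,R=fit(M[:n],Q2[:n,:2]); print("fit",n,th,t.round(4),"\n",((Q2[:,:2]-t)@R).round(4).tolist())
E
```

```text
[[0.1, -0.8], [-0.0, -0.2], [-2.1, 0.9], [0.1, 0.9]]
[[0.0, -0.0], [0.9, -0.4], [-0.6, 0.2], [-0.0, 0.0]]
[0.6787 0.2112 0.052 ] 0.0005
[0.6587 0.1536 0.0461] 0.0008
[0.6253 0.1649 0.0491] 0.0001
[0.644  0.2224 0.0507] 0.0012
[0.6166 0.211  0.0456] 0.0002
[0.6106 0.19   0.0456] 0.0001
[0.56   0.2383 0.0262] 0.0008
[0.5482 0.1988 0.0255] 0.0003
[[-0.0005, 0.0007], [-0.0008, -0.0014], [0.0001, -0.0003], [0.0012, 0.0002], [0.0002, -0.0001], [0.0002, -0.0001], [-0.0009, -0.0002], [-0.0003, -0.0005]]
fit 4 -0.3135365184151031 [0.59   0.2083] 
 [[0.0832, 0.0301], [0.0827, -0.0299], [0.0472, -0.0302], [0.0469, 0.03], [0.0245, 0.0108], [0.0253, -0.011], [-0.0374, 0.0193], [-0.0361, -0.0217]]
fit 6 -0.31160306189862375 [0.5904 0.208 ] 
 [[0.0828, 0.0301], [0.0821, -0.03], [0.0467, -0.0301], [0.0465, 0.0301], [0.0241, 0.0109], [0.0248, -0.0109], [-0.0378, 0.0196], [-0.0366, -0.0215]]
```

```bash
python3 - <<'E'
from h import *
ctrl.set_gripper(0.055)
R=down(-0.016); x,y=0.5795,-0.2064
ctrl.reach([x,y,0.09],R); print(ctrl.movel([x,y,0.010],rate=0.1,threshold=6),ctrl.read_state()["tcp_pos"].round(4))
ctrl.set_gripper(0.0); s=ctrl.read_state(); print(s["grip_width"],s["finger_force"],s["force"].round(1))
ctrl.movel([x,y,0.12],rate=0.12); ctrl.hold(0.1)
s=ctrl.read_state(); im,d,c=shot("wrist","g0"); print(s["time_s"],s["grip_width"],s["force"].round(1))
m=green(im); p=np.argwhere(cv2.erode(m,np.ones((3,3))))[:,::-1]; P=bydepth(c,p,d[p[:,1],p[:,0]])
Q=(P-s["tcp_pos"])@s["orientation"]; print("tool frame pct",np.percentile(Q,[1,10,50,90,99],axis=0).round(4).tolist())
im2,_,_=shot("side","g1")
cv2.imwrite("pics/m3.png",np.hstack([im[200:480,150:490],cv2.resize(im2[180:380,280:500],None,fx=1.4,fy=1.4)]))
E
```

```text
False [ 0.5801 -0.2066  0.0105]
0.024343722150877673 58.68798494338989 [-0.9 -0.3  5. ]
9.3917 0.02431179454074568 [-0.2  0.2 -1.6]
tool frame pct [[-0.0305, -0.0116, -0.0283], [-0.0232, -0.0092, -0.0275], [0.005, -0.0, -0.0259], [0.028, 0.009, -0.0218], [0.0324, 0.0114, -0.0197]]
```

View pics/m3.png

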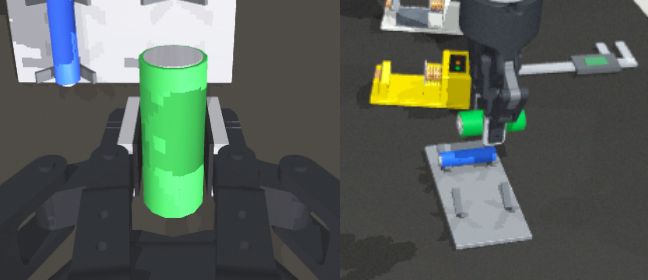

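The cell is held level and central (flat end at tool x ≈ +32.5 mm, axis 15.5 mm above the TCP); the blue cell is undisturbed. Going to the cradle and pushing against the plate.

```bash
cat >> h.py <<'E'
O=np.array([0.5902,0.2082]); YC=-0.3125; RC=down(YC)
def cw(x,y,z): return [O[0]+np.cos(YC)*x-np.sin(YC)*y,O[1]+np.sin(YC)*x+np.cos(YC)*y,z]
def wc(p): d=p[:2]-O; return np.array([np.cos(YC)*d[0]+np.sin(YC)*d[1],-np.sin(YC)*d[0]+np.cos(YC)*d[1],p[2]])*1000
def fc(f): return np.array([np.cos(YC)*f[0]+np.sin(YC)*f[1],-np.sin(YC)*f[0]+np.cos(YC)*f[1],f[2]])
E
python3 - <<'E'
from h import *
ctrl.reach(cw(-.014,0,.12),RC); ctrl.movel(cw(-.014,0,.030),rate=0.12,threshold=6); ctrl.hold(.2)
s=ctrl.read_state(); f0=fc(s["force"]); print(wc(s["tcp_pos"]).round(1),f0.round(2))
hit=ctrl.movel(cw(.004,0,.030),rate=0.02,threshold=2.0); s=ctrl.read_state(); print(hit,wc(s["tcp_pos"]).round(1),(fc(s["force"])-f0).round(2))
x=wc(s["tcp_pos"])[0]/1000
ctrl.movel(cw(x+.010,0,.030),rate=0.04); ctrl.hold(.15); s=ctrl.read_state(); print(s["time_s"],wc(s["tcp_pos"]).round(1),(fc(s["force"])-f0).round(2),s["grip_width"])
im,d,c=shot("wrist","p0"); im2,_,_=shot("side","p1")
cv2.imwrite("pics/m4.png",np.hstack([im[170:450,150:490],cv2.resize(im2[130:230,270:420],None,fx=2.8,fy=2.8)]))
E
```

```text
[-13.5   0.3  30.9] [ 0.38  0.71 -1.1 ]
True [-9.5 -0.3 29.3] [-0.85 -1.39  0.28]
13.1667 [-0.7 -0.6 29.3] [-4.59 -1.09 -2.18] 0.02435007098727362
```

View pics/m4.png

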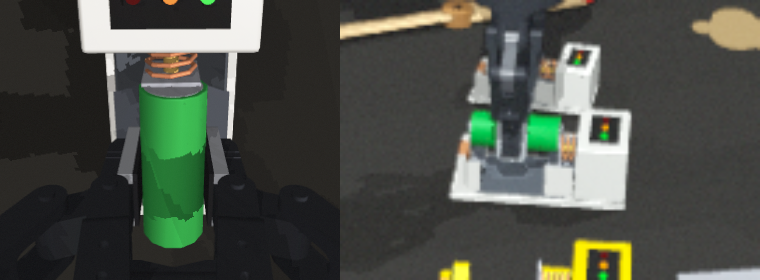

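The flat end is on the plate, spring compressing (−4.6 N, about 7.3 mm), cell centred. I'll push about 4.5 mm more so the nub clears the copper, then lower.

```bash
python3 - <<'E'
from h import *
f0=np.array([.38,.71,-1.1])
def rep(*a): s=ctrl.read_state(); print(*a,s["time_s"],wc(s["tcp_pos"]).round(1),(fc(s["force"])-f0).round(2),round(s["grip_width"],4))
ctrl.movel(cw(.0042,0.0004,.030),rate=0.04); ctrl.hold(.1); rep("push")
hit=ctrl.movel(cw(.0042,0.0004,.0108),rate=0.03,threshold=8); ctrl.hold(.15); rep("down",hit)
im,d,c=shot("wrist","q0"); im2,_,_=shot("side","q1")
cv2.imwrite("pics/m5.png",np.hstack([im[170:450,150:490],cv2.resize(im2[130:230,270:420],None,fx=2.8,fy=2.8)]))
E
```

```text
push 13.6167 [ 2.6 -0.5 29.3] [-5.65 -2.33 -1.39] 0.024
down False 14.5583 [ 3.3  0.3 11.1] [-6.83 -0.99  3.39] 0.0242
```

View pics/m5.png

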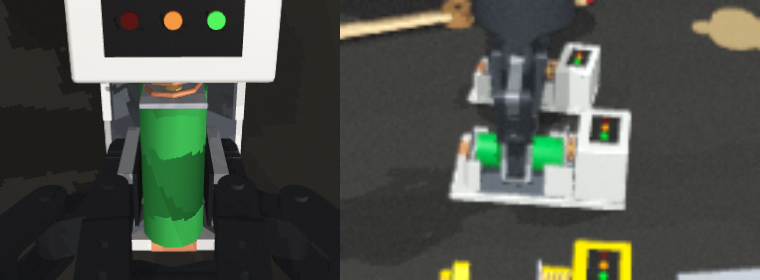

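The cell is down between plate and copper, nub end inside the wall. Easing it back onto the copper, releasing and checking.

```bash
python3 - <<'E'
from h import *
f0=np.array([.38,.71,-1.1])
def rep(*a): s=ctrl.read_state(); print(*a,s["time_s"],wc(s["tcp_pos"]).round(1),(fc(s["force"])-f0).round(2),round(s["grip_width"],4)); return s
p=cw(-.0008,0.0002,.0105); hit=ctrl.movel(p,rate=0.02,threshold=5); s=rep("back",hit)
ctrl.set_gripper(0.048); s=rep("open"); t=s["tcp_pos"]
ctrl.movel([t[0],t[1],.06],rate=.08,threshold=8); ctrl.movel(cw(-.02,0,.16),rate=.15); ctrl.hold(.2); s=rep("up")
im,d,c=shot("wrist","r0"); im2,_,_=shot("side","r1")
m=cv2.erode(green(im),np.ones((3,3))); p=np.argwhere(m)[:,::-1]; P=bydepth(c,p,d[p[:,1],p[:,0]])
Q=np.array([wc(q) for q in P]); print("cell in cradle",np.percentile(Q,[1,50,99],axis=0).round(4).tolist())
for a in(-20,-10,0,10,20): v=Q[abs(Q[:,0]-a)<2]; print(a,len(v),v[:,2].max().round(4) if len(v) else 0)
ys,xs=np.nonzero(m);cx,cy=int(xs.mean()),int(ys.mean()); x0,y0=max(0,cx-85),max(0,cy-80)
cv2.imwrite("pics/m6.png",np.hstack([cv2.resize(im[y0:y0+140,x0:x0+170],None,fx=2,fy=2),cv2.resize(im2[130:230,270:420],None,fx=2.8,fy=2.8)]))
E
```

```text
back False 15.0583 [-0.7  0.3 11. ] [-5.56 -2.09  5.47] 0.024
open 15.4167 [ 0.4  0.6 10.7] [-0.98 -1.    1.89] 0.0477
up 17.2167 [-20.4  -0.4 158.7] [-0.7  -0.76  0.51] 0.0482
cell in cradle [[-31.3995, -11.6101, 30.7415], [0.208, -0.3634, 36.9909], [28.9176, 11.4487, 39.7353]]
-20 158 40.2739
-10 169 39.9967
0 171 39.4386
10 168 39.758
20 180 39.8861
```

View pics/m6.png

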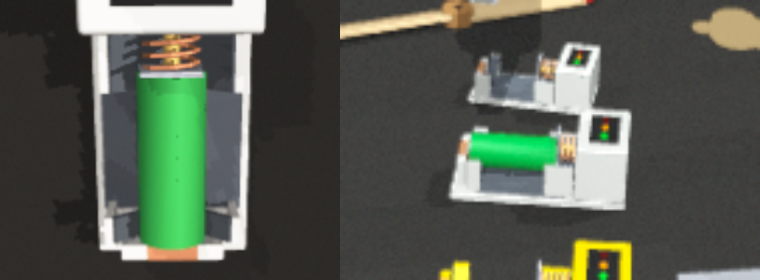

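The cell lies level in the cradle. Its top is at 39.7 mm (39.4 expected), its middle is at x ≈ −1 mm, and it sits between plate and copper with the gripper clear.

```bash
python3 -c "
from cell import ctrl
print(ctrl.sign_off())"
```

```text
the job is handed in; nothing more can be done
None
```

The green cell lies fully home in the large white cradle, gripped between the sprung plate and the copper contact; the blue cell was left where it lay, and the job was handed in at about 17 s.

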